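# Hang a lift-off door on its hinge pins and shut it

### The job

Lift the red door out of the wooden rack and, holding it standing well open, lower both its knuckles onto the cabinet's two hinge pins until they sit fully down; the pins must be felt for, so go gently and never force the door against the cabinet. Then swing the door shut against its buffers and let go, leaving the other things on the bench undisturbed.

Things in the scene. Friction and masses are not known exactly. Their poses are not given: they have to be found in the camera images.
- leaf_centre (a point): Centre of the lift-off door: red steel panel standing on edge, 130 wide x 12 thick x 170 mm tall, about 0.4 kg, loose and upright in the rack's slot. Axes: +x along the panel to its hinge edge, z up, -y out of its outer face, which has a black knob (18 mm across, 14 mm proud, 48 mm from the centre to the free edge, mid height).
- leaf_grip (a point): Place to grip the door from above across its 12 mm thickness: on the panel's mid-plane 12 mm below the bare top edge, 20 mm from the panel's middle towards the hinge (57 mm from the knuckle axis). Axes as the door's: the fingers close along y.
- knuckle_foot (a point): Underside of the door's lower knuckle, on the knuckle axis, 77 mm along the door's +x from its centre and 65 mm below it. The two knuckles are steel tubes, 22 mm outside, 10.4 mm bore, 20 mm long, open at both ends, on one upright axis; the upper one's underside is 100 mm above this one. The panel's lower edge is 20 mm below this point. Door's axes.
- cabinet: Fixed red steel parts cabinet, 110 deep x 200 wide x 200 mm tall, open front to its -x, door missing. Origin: centre of its underside, on the bench; z up. On its front at the -y side a steel hinge rail carries two upright brass pins one above the other; at the +y side are two black rubber buffers. 'cabinet' includes the rail, which is clamped and does not yield.
- pin_seat (a point): Lower pin's foot (top of its collar, 50 mm above the bench) if the rail were midway in its slots. The true pins are up to 18 mm to either side along the cabinet's y, not measured: find them by sight or feel; x and z are true. Pins: 8 mm diameter, 25 mm tall, blunt flat tips, 100 mm apart in height, axis 18 mm before the front. Cabinet's axes.
- buffers (a point): Midway between the two rubber buffers (50 and 150 mm above the bench), at their faces, 12 mm before the cabinet's front. The shut door's inner face rests here. Standing square open the hung door's axes equal the cabinet's; shutting turns it 90 degrees clockwise seen from above. Hung, its top edge is level with the cabinet's top (200 mm). It turns easily.
- leaf: The same door, origin at the middle of the panel's lower edge (85 mm below its centre); door's axes.
- rack: Fixed light wooden rack, 100 x 90 x 40 mm, with a slot along its x, 15 mm wide and 30 mm deep (floor 10 mm above the bench), which holds the door upright. Origin: centre of its underside. The door's lower edge must rise above 40 mm to be clear.
- jar: Bystander, to be left where it is: closed glass jar with a steel lid, 56 mm across, 80 mm tall. Origin at its underside.
- oil: Bystander, to be left where it is: blue plastic bottle with red cap, 60 mm across, 150 mm tall. Origin at its underside.
- spanner: Bystander, to be left where it is: steel spanner lying flat, 170 mm long. Origin at its underside, tool along its x.
- driver: Bystander, to be left where it is: screwdriver with red handle lying flat, 180 mm long. Origin at its underside, tool along its x.
- hammer: Bystander, to be left where it is: hammer lying flat, 260 mm long. Origin at its underside, tool along its x.
- carton: Bystander, to be left where it is: small cardboard carton 90 x 70 x 50 mm. Origin at its underside.
Things that resemble listed ones, but are neither listed nor needed, are in the scene too. Leave any green or purple look-alike of the leaf alone.

How it is judged:
By the outcome, as a careful person would: the job done as asked, in the order asked, and still so for the second after the job is handed in, with the robot touching nothing.
It also fails if it takes over 72 s, if anything falls off the work surface, if the arm or the gripper's body presses on something with over 40 N, if the wrist force passes 120 N, or if a joint passes its speed limit or range.

### The arm

A 6-joint arm with a two-finger parallel gripper is mounted at the origin on the work surface. World frame = base frame: x ahead of the robot, y to its left, z up, the work surface at z = 0. Lengths are in mm, angles in rad, forces in N, time in s.
With the tool pointing down it reaches from about 275 to 825 mm from the base axis. Payload 5.2 kg.
Tool frame: the origin (TCP) lies at the very end of the fingers, on their centre line; the grasp point (between the pads) lies 19 mm behind it; z points along the fingers, y is the direction in which the jaws open and shut (so a half turn about z gives the same grasp; the last joint's range is limited). The gripper opens to 93 mm and grips with 3 to 60 N. Pads are 15 mm wide; open, the fingers measure 128 mm over their backs; the gripper's body (75 mm by 188 mm) begins 65 mm behind the grasp point.
Start: joints at [0.991, 0.259, 1.535, -0, 1.348, -0.203], TCP at [202.35, 511.429, 218.653] pointing down, gripper open.
Joint ranges: [-3.14, 3.14], [-0.91, 2.08], [0.19, 2.58], [-1.22, 4.36], [0.22, 2.71], [-3.12, 3.12]. Speed limits (rad/s): [2.57, 2.57, 3.14, 3.14, 3.14, 3.14].

### API

Orientations are given as [roll, pitch, yaw] about the fixed x, y, z axes, in that order (R = Rz(yaw) Ry(pitch) Rx(roll)).
In Python, from bench import robot gives the robot as it stands. The module is installed in compiled form; this text tells all that it offers. Calls block until the motion is done:
- robot.move_ptp(position, orientation): joint-space move of the TCP to a pose.
- robot.move_linear(position, ori=None, speed=150, f_stop=None): straight line of the TCP; ori=None keeps the orientation; speed is the mean speed in mm/s. With f_stop (N) it stops when the force on the tool has changed by that much, and returns True; else False.
- robot.move_j(angles): joint-space move.
- robot.move_gripper(opening): opening from 0.0 (shut) to 1.0 (fully open); the grip force is fixed at half the most; returns when the fingers have stopped.
- robot.sleep(seconds).
- robot.inverse_kinematics(position, orientation): joint angles nearest the present ones, or None.
- robot.get_image(name): name is "scene" or "top" or "wrist"; returns a dict with "img" (420x560x3 uint8, blue, green, red), "fovy" (degrees; the focal length in pixels is half the picture's height over the tangent of half this angle, whatever the lens; pixels are square), "cx", "cy" (the principal point, pixels), "eye" and "orientation" of the camera in the world. Camera axes: x right, y down, z forward; pixel columns grow to the right and rows downward; lengths in mm; the calibration is good to about 2 mm. A picture is of the moment at which its call begins. There is no depth.
A pose or a line that the arm cannot do raises robot.MotionError and nothing moves.
- robot.hand_in(): hands the job in, once; it reports no verdict.
Readings, each from a call of its own:
- robot.current_t(): time.
- robot.current_qpos(): joint angles.
- robot.current_joint_vel(): joint speeds.
- robot.current_joint_efforts(): joint torques, N m.
- robot.current_tcp_pos(): TCP position.
- robot.current_eef_rot(): TCP orientation.
- robot.current_contact_force(): force on the tool from outside, world axes, zero at the start.
- robot.current_ft_torque(): the same for the moment, N m.
- robot.current_gripper_width(): opening from 0.0 (shut) to 1.0 (fully open).
Only numpy, scipy, OpenCV 4.12 (cv2) and the standard library are available. Lean on these libraries where they do the work, as an engineer would, in place of code of your own. Each camera call takes 0.05 s, during which the arm holds its last target.

## Working session

There is one attempt and no reset: what is moved stays moved. The work goes in short steps, each a Python script; the robot and the scene stay as the last script left them, time stands still between calls to the robot, and variables do not carry over. Pictures are saved under pics/ and viewed, and the job is handed in when it is done.

```bash
mkdir -p pics; ls
python3 - <<'E'
from bench import robot
import cv2
for n in ["scene","top","wrist"]:
    d=robot.get_image(n); cv2.imwrite(f"pics/{n}0.png",d["img"])
    print(n,d["fovy"],d["cx"],d["cy"],d["eye"],d["orientation"],{k for k in d})
print(robot.current_t(),robot.current_tcp_pos(),robot.current_eef_rot())
E
```

```text
pics
scene 50.37454366580283 284.1893704015354 213.26556083593692 [ 901.42949281  752.30080881 1129.86917076] [-2.45084756 -0.01101733  2.63521201] {'fovy', 'eye', 'cx', 'orientation', 'img', 'cy'}
top 50.790307949975855 285.0560666723122 213.5538591539391 [ 258.55618419   26.81568494 1341.15524318] [-2.93272356 -0.00348657 -1.54900572] {'fovy', 'eye', 'cx', 'orientation', 'img', 'cy'}
wrist 63.4145246079456 276.4122439736909 203.86823783953946 [126.24904449 541.05468553 384.28945531] [2.84452958e+00 1.92254250e-03 1.19297796e+00] {'fovy', 'eye', 'cx', 'orientation', 'img', 'cy'}
0.15 [202.1409078  511.07146218 218.01162873] [-3.14023930e+00 -2.53567223e-04  2.76481567e+00]
```

View pics/scene0.png

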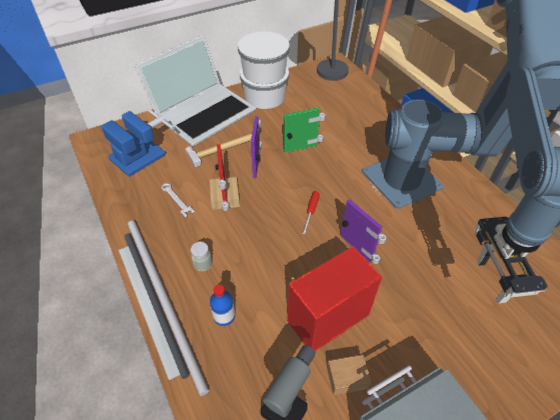

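View pics/top0.png

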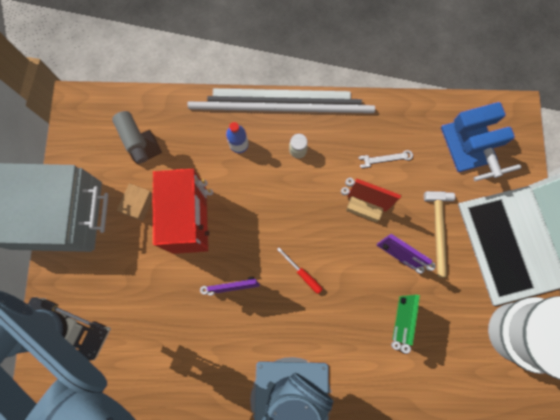

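View pics/wrist0.png

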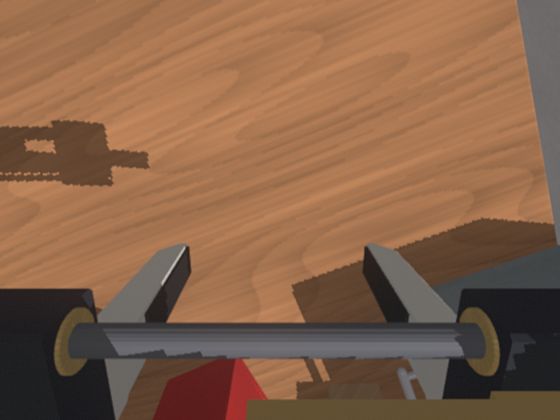

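The scene view shows the red door in its rack at about (222,180), the red cabinet at (333,300), and purple and green decoys. In the top view the door is at (370,195) with its knuckles at (348,187). The cabinet is at (180,210), its front facing image-right, with the pins near (203,187). Next I'll enlarge these areas.

```bash
cat > h.py <<'E'
import numpy as np, cv2
from scipy.spatial.transform import Rotation as R
def cam(d):
    f=d["img"].shape[0]/2/np.tan(np.radians(d["fovy"])/2)
    return f,np.array([d["cx"],d["cy"]]),np.array(d["eye"]),R.from_euler("xyz",d["orientation"]).as_matrix()
def ray(d,p):
    f,c,e,M=cam(d); v=M@np.array([(p[0]-c[0])/f,(p[1]-c[1])/f,1]); return e,v/np.linalg.norm(v)
def onz(d,p,z):
    e,v=ray(d,p); return e+v*(z-e[2])/v[2]
def tri(*rs):
    A=np.zeros((3,3));b=np.zeros(3)
    for e,v in rs:
        P=np.eye(3)-np.outer(v,v);A+=P;b+=P@e
    return np.linalg.solve(A,b)
def proj(d,X):
    f,c,e,M=cam(d); q=(np.asarray(X)-e)@M; return q[...,:2]/q[...,2:]*f+c
def crop(img,x0,y0,x1,y1,s,fn):
    c=cv2.resize(img[y0:y1,x0:x1],None,fx=s,fy=s,interpolation=cv2.INTER_CUBIC)
    for x in range((x0+9)//10*10,x1,10): cv2.putText(c,str(x),((x-x0)*s,8),0,.3,(0,255,255),1); cv2.line(c,((x-x0)*s,10),((x-x0)*s,14),(0,255,255),1)
    for y in range((y0+9)//10*10,y1,10): cv2.putText(c,str(y),(0,(y-y0)*s+4),0,.3,(0,255,255),1)
    cv2.imwrite(fn,c)
E
python3 - <<'E'
from h import *
from bench import robot
import pickle
t=robot.get_image("top");s=robot.get_image("scene");pickle.dump((t,s),open("im0.pkl","wb"))
crop(t["img"],330,165,420,235,8,"pics/t_door.png")
crop(t["img"],140,155,230,260,5,"pics/t_cab.png")
crop(s["img"],180,130,260,220,6,"pics/s_door.png")
for p in [(203,187)]: print(onz(t,p,175))
E
```

```text
[574.74738499 253.52107213 175.        ]
```

View pics/t_door.png

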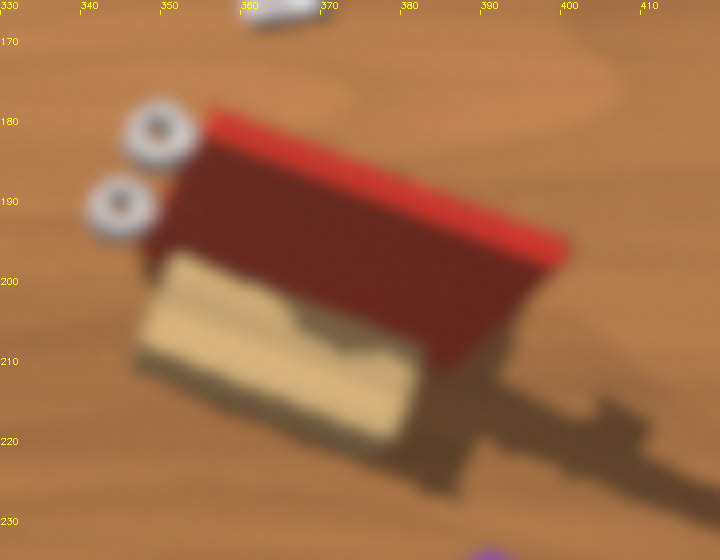

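View pics/t_cab.png

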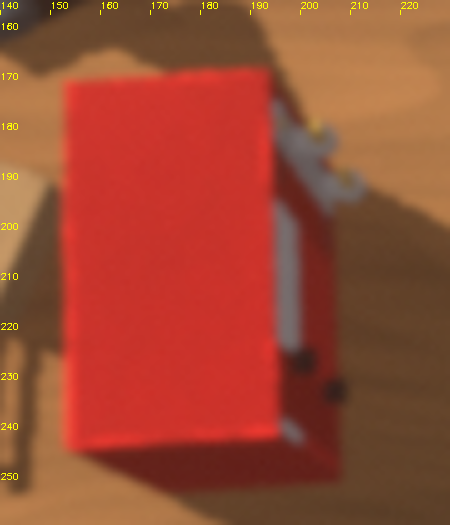

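View pics/s_door.png

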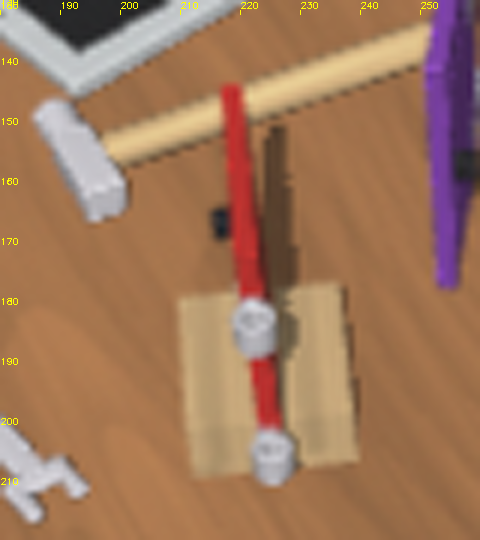

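Run:
```python
from h import *
import pickle
t,s=pickle.load(open("im0.pkl","rb"))
im=t["img"].astype(int)
m=((im[...,2]>150)&(im[...,1]<80)&(im[...,0]<80)).astype(np.uint8)
n,l,st,c=cv2.connectedComponentsWithStats(m)
for i in range(1,n):
    if st[i,4]<50: continue
    pts=np.argwhere(l==i)[:,::-1].astype(np.float32)
    r=cv2.minAreaRect(pts); b=cv2.boxPoints(r); print(st[i],r)
    z=200 if st[i,4]>1000 else 180
    w=np.array([onz(t,p,z) for p in b]); print(w.round(1)); print("c",onz(t,r[0],z).round(1)); 
    d=np.diff(w,axis=0); print(np.linalg.norm(d,axis=1),np.degrees(np.arctan2(d[:,1],d[:,0])))
for p,z in [((349.7,181.3),170),((344.7,190.5),70)]: print(onz(t,p,z))
for p,z in [((202.5,181),175),((208,191),75)]: print("pin",onz(t,p,z))
for p in [(221,184),]: print("knu s",onz(s,p,170))
print("knu s low",onz(s,(224,205),70))
```

```text
[230 123   9   8  57] ((234.0, 126.5), (7.0, 8.0), 90.0)
[[760.7 188.1 180. ]
 [761.2 165.7 180. ]
 [740.3 164.8 180. ]
 [739.8 187.1 180. ]]
c [750.5 176.4 180. ]
[22.42070722 20.90427977 22.34243366] [ -88.6644785  -177.48834457   91.33192449]
[ 152  168   44   78 3130] ((173.1088409423828, 206.39756774902344), (76.42557525634766, 43.03382110595703), 88.72696685791016)
[[615.8 392.3 200. ]
 [621.1 276.7 200. ]
 [414.1 259.  200. ]
 [409.1 370.3 200. ]]
c [513.1 324.4 200. ]
[115.65294872 207.81218728 111.49432409] [ -87.3542162  -175.0890791    92.56127566]
[356 180  45  19 162] ((377.8766784667969, 188.32875061035156), (46.81645202636719, 3.5112340450286865), 20.556047439575195)
[[ 597.6 -161.5  180. ]
 [ 607.  -165.   180. ]
 [ 563.4 -283.3  180. ]
 [ 554.1 -279.6  180. ]]
c [ 580.5 -222.6  180. ]
[ 10.02141656 126.07940134   9.94751843] [ -20.2694559  -110.24516664  158.56964973]
[297 268  24  26 225] ((309.0000305175781, 280.5000305175781), (28.991378784179688, 7.77817440032959), 45.0)
[[346.8  -3.9 180. ]
 [361.5 -18.  180. ]
 [309.7 -71.9 180. ]
 [295.3 -57.7 180. ]]
c [328.2 -38.  180. ]
[20.34148794 74.70612288 20.15386481] [ -44.06730618 -133.85816095  135.38442672]
[ 601.48922594 -147.62936212  170.        ]
[ 602.03309129 -147.41990056   70.        ]
pin [591.69236786 255.91104001 175.        ]
pin [589.96844753 257.45778069  75.        ]
knu s [ 616.58375516 -122.87254131  170.        ]
knu s low [ 615.18389246 -127.12004801   70.        ]
```

Run:
```python
from h import *
import pickle
t,s=pickle.load(open("im0.pkl","rb"))
for p,z in [((349.7,181.3),150),((344.7,190.5),50)]: print(onz(t,p,z))
for p,z in [((221,183),150),((223.5,204),50)]: print("knu s",onz(s,p,z))
k=onz(t,(349.7,181.3),150); c=np.array([580.5,-222.6]); d=(k[:2]-c);print(np.linalg.norm(d),np.degrees(np.arctan2(d[1],d[0])))
print("scene top edge ends",onz(s,(218,144.5),180),onz(s,(222,183),180))
crop(s["img"],280,240,390,350,6,"pics/s_cab.png")
```

```text
[ 607.34554676 -150.60838729  150.        ]
[ 607.43726059 -150.16127439   50.        ]
knu s [ 608.97298399 -144.89497801  150.        ]
knu s [ 609.46042239 -148.31578909   50.        ]
76.83407890809998 69.5496023375614
scene top edge ends [ 558.47601126 -275.06131868  180.        ] [ 615.36595729 -116.04052963  180.        ]
```

View pics/s_cab.png

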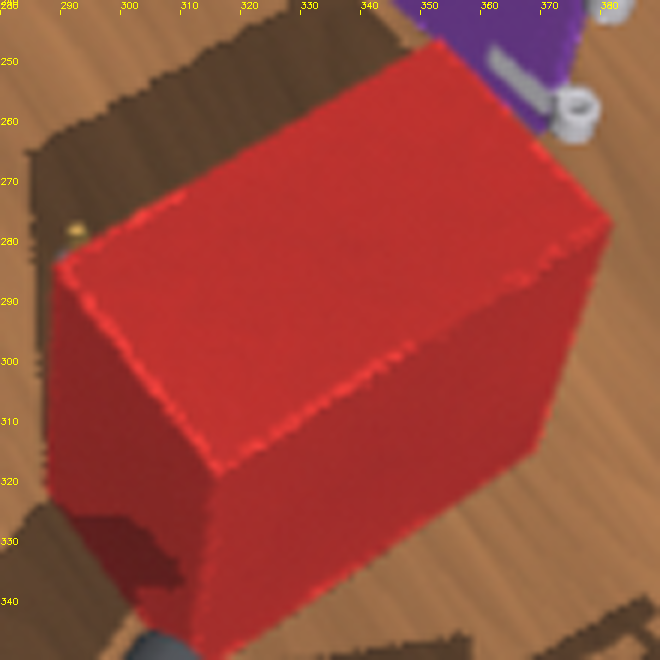

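Run:
```python
from bench import robot
import numpy as np
for p,yws in [((587.5,-203.8,149),(69.6,-110.4)),((587.5,-203.8,300),(69.6,-110.4)),((585,200,260),(87,-93)),((590,190,165),(87,-93)),((530,300,270),(87,-93)),((530,250,165),(-3,177,-93,87))]:
    for y in yws:
        q=robot.inverse_kinematics(list(p),[np.pi,0,np.radians(y)]); print(p,y,None if q is None else np.round(q,2))
```

```text
(587.5, -203.8, 149) 69.6 [-0.51  0.44  1.45  0.    1.25 -0.16]
(587.5, -203.8, 149) -110.4 [-0.51  0.44  1.45 -0.    1.25  2.98]
(587.5, -203.8, 300) 69.6 [-0.51  0.35  1.21  0.    1.58 -0.16]
(587.5, -203.8, 300) -110.4 [-0.51  0.35  1.21 -0.    1.58  2.98]
(585, 200, 260) 87 [ 0.15  0.36  1.29 -0.    1.49  0.2 ]
(585, 200, 260) -93 [ 0.15  0.36  1.29  0.    1.49 -2.94]
(590, 190, 165) 87 [ 0.13  0.42  1.44 -0.    1.29  0.18]
(590, 190, 165) -93 [ 0.13  0.42  1.44  0.    1.29 -2.96]
(530, 300, 270) 87 [ 0.33  0.34  1.3  -0.    1.5   0.38]
(530, 300, 270) -93 [ 0.33  0.34  1.3   0.    1.5  -2.76]
(530, 250, 165) -3 [ 0.25  0.36  1.52 -0.    1.25  1.87]
(530, 250, 165) 177 [ 0.25  0.36  1.52  0.    1.25 -1.27]
(530, 250, 165) -93 [ 0.25  0.36  1.52  0.    1.25 -2.84]
(530, 250, 165) 87 [ 0.25  0.36  1.52 -0.    1.25  0.3 ]
```

Run:
```python
from h import *
from bench import robot
import pickle
Y=np.radians(87)
robot.move_linear([202.3,511.4,320])
robot.move_ptp([585,200,320],[np.pi,0,Y])
a=robot.get_image("wrist")
robot.move_linear([555,200,320],[np.pi,0,Y])
b=robot.get_image("wrist")
pickle.dump((a,b),open("im1.pkl","wb"))
cv2.imwrite("pics/w1.png",a["img"]);cv2.imwrite("pics/w2.png",b["img"])
print(robot.current_t(),a["eye"],a["orientation"])
```

```text
3.3167 [588.51843031 282.39596653 486.54938785] [ 2.84489224e+00 -6.20881570e-04 -5.14922381e-02]
```

View pics/w1.png

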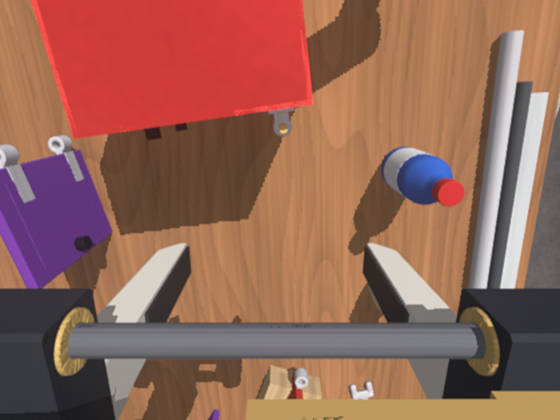

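View pics/w2.png

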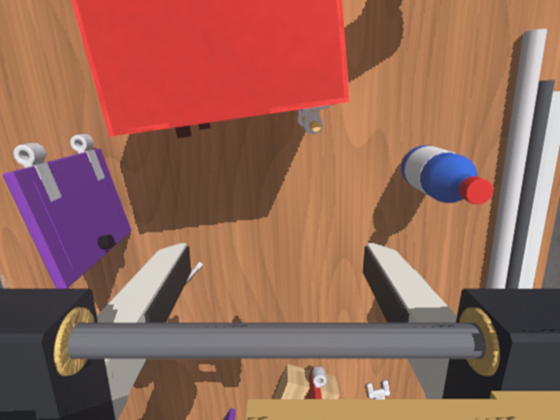

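Both wrist views show the pin's brass tip, at about (282,128) in w1 and (317,126) in w2. The cabinet's front top edge runs from (76,136) to (312,103) in w1. Next I'll refine these numbers.

Run:
```python
from h import *
import pickle
a,b=pickle.load(open("im1.pkl","rb"))
crop(a["img"],60,85,330,150,2,"pics/x.png")
c1=cv2.resize(a["img"][95:145,255:325],None,fx=8,fy=8,interpolation=cv2.INTER_CUBIC)
c2=cv2.resize(b["img"][95:145,290:360],None,fx=8,fy=8,interpolation=cv2.INTER_CUBIC)
cv2.imwrite("pics/pins.png",np.hstack([c1[:,:390],c2[:,:390]]))
for d in (a,b):
    im=d["img"].astype(int)
    m=((im[...,2]>170)&(im[...,1]<70)&(im[...,0]<70)).astype(np.uint8); m[200:]=0
    n,l,st,c=cv2.connectedComponentsWithStats(m); i=1+np.argmax(st[1:,4]); m=(l==i)
    x0,x1=st[i,0],st[i,0]+st[i,2]
    xs=np.arange(120,280); ys=np.array([np.flatnonzero(m[:,x]).max()+.5 for x in xs])
    k=np.polyfit(xs,ys,1); r=ys-np.polyval(k,xs); g=abs(r)<1.5; k=np.polyfit(xs[g],ys[g],1)
    P=[onz(d,(x,np.polyval(k,x)),200) for x in (100,300)]
    v=P[1]-P[0]; print(k,np.std(r[g]),P,"front dir deg",np.degrees(np.arctan2(v[1],v[0])))
    hs=cv2.cvtColor(d["img"],cv2.COLOR_BGR2HSV);
```

```text
[-1.46113233e-01  1.49136530e+02] 0.7171871684301344 [array([441.14631793, 262.52464426, 200.        ]), array([607.55753162, 277.2608994 , 200.        ])] front dir deg 5.06052781443628
[-1.42487844e-01  1.51419880e+02] 0.4887092567227878 [array([411.06919091, 260.05045338, 200.        ]), array([578.0650775 , 274.27036802, 200.        ])] front dir deg 4.867068730315713
```

View pics/pins.png

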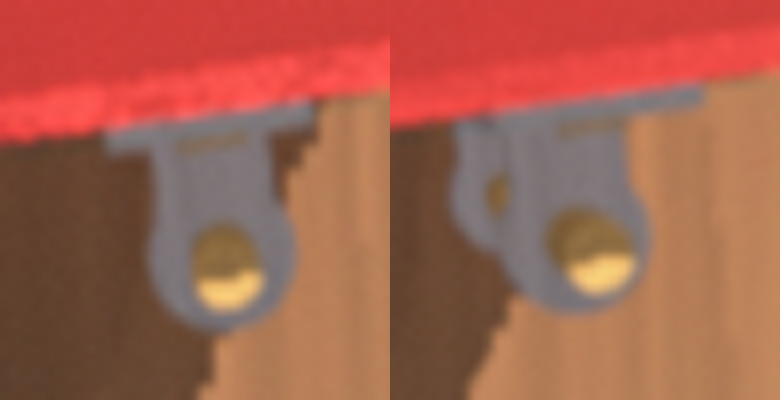

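View pics/x.png

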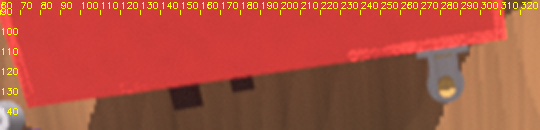

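Run:
```python
from h import *
import pickle
a,b=pickle.load(open("im1.pkl","rb"))
print(onz(a,(283.2,129.3),175),onz(b,(316,127.5),175))
t,s=pickle.load(open("im0.pkl","rb"))
print(onz(t,(202.6,180.6),175), onz(s,(291.5,278.3),175))
# front line y at x=593, minus 18mm
u=np.radians(94.97); U=np.array([np.cos(u),np.sin(u)])
for P in [np.array([607.6,277.3]),np.array([578.1,274.3]),]:
    n=P@U-18; X=np.array([593,0]); print("pin y at x=593:",(n-593*U[0])/U[1])
```

```text
[593.50243055 256.8920313  175.        ] [593.60932231 256.54948018 175.        ]
[592.8338597  255.70637714 175.        ] [594.83956165 258.53290097 175.        ]
pin y at x=593: 257.9624363364424
pin y at x=593: 257.5277882290599
```

Run:
```python
from h import *
from bench import robot
import pickle
Y=np.radians(69.7)
robot.move_ptp([587.5,-203.8,250],[np.pi,0,Y])
a=robot.get_image("wrist"); pickle.dump(a,open("im2.pkl","wb")); cv2.imwrite("pics/w3.png",a["img"])
print(robot.current_t(),robot.current_tcp_pos(),robot.current_eef_rot(),robot.current_contact_force())
```

```text
4.8833 [ 588.01053648 -202.47310761  250.45110707] [ 3.14092765e+00 -3.31872529e-04  1.21835642e+00] [-0.33622174 -0.52699     0.43293102]
```

View pics/w3.png

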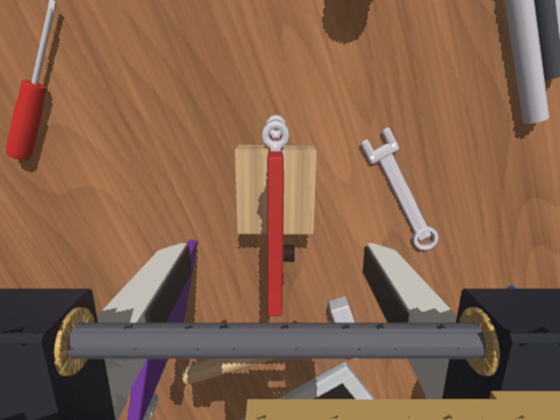

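Run:
```python
from h import *
import pickle
a=pickle.load(open("im2.pkl","rb")); im=a["img"].astype(int)
m=((im[...,2]>150)&(im[...,1]<80)&(im[...,0]<80)).astype(np.uint8); m[:140]=0;m[318:]=0
n,l,st,c=cv2.connectedComponentsWithStats(m); i=1+np.argmax(st[1:,4]); print(st[i])
ys=np.arange(160,310); lo=[np.flatnonzero(l[y]==i).min() for y in ys]; hi=[np.flatnonzero(l[y]==i).max()+1 for y in ys]
print(lo[::30],hi[::30])
mid=(np.array(lo)+hi)/2-.5; k=np.polyfit(ys,mid,1); f=lambda y:onz(a,(np.polyval(k,y),y),180)
A,B=f(152),f(315); v=A-B; print(A,B,np.linalg.norm(v),np.degrees(np.arctan2(v[1],v[0])))
print("knuckle",onz(a,(275.5,133.5),150))
t,s=pickle.load(open("im0.pkl","rb"))
for p in [(380,243),(430,268),(393,236)]: print("purple",onz(t,p,170))
```

```text
[ 268  152   15  164 2313]
[np.int64(268), np.int64(268), np.int64(268), np.int64(268), np.int64(268)] [np.int64(283), np.int64(283), np.int64(283), np.int64(282), np.int64(282)]
[ 603.50055696 -158.58400014  180.        ] [ 557.30045731 -281.95430217  180.        ] 131.7371649566608 69.4699214238665
knuckle [ 607.13751211 -149.39549627  150.        ]
purple [ 432.16763789 -227.11719407  170.        ]
purple [ 368.52025017 -357.70047954  170.        ]
purple [ 451.86819353 -262.40354986  170.        ]
```

Run:
```python
from h import *
from bench import robot
import pickle
Y=np.radians(69.47); O=[np.pi,0,Y]
robot.move_gripper(0.5)
robot.move_linear([587.4,-201.8,200],O,speed=150)
print(robot.move_linear([587.4,-201.8,149],O,speed=80,f_stop=6))
print(robot.current_tcp_pos(),robot.current_contact_force())
robot.move_gripper(0.0)
robot.sleep(0.2)
print(robot.current_gripper_width()*93,robot.current_contact_force(),robot.current_tcp_pos(),robot.current_eef_rot())
print(robot.move_linear([587.4,-201.8,165],O,speed=40,f_stop=15)); print(robot.current_contact_force())
robot.move_linear([587.4,-201.8,300],O,speed=120)
robot.sleep(.3)
print(robot.current_contact_force(),robot.current_ft_torque(),robot.current_tcp_pos(),robot.current_eef_rot(),robot.current_t())
a=robot.get_image("wrist"); pickle.dump(a,open("im3.pkl","wb")); cv2.imwrite("pics/w4.png",a["img"])
a=robot.get_image("scene");cv2.imwrite("pics/s4.png",a["img"])
```

```text
False
[ 587.72961824 -201.9809458   149.40281991] [ 0.10971022  0.74217397 -0.2510764 ]
11.522900540861976 [-0.94526862  0.16049009  1.6683566 ] [ 587.30907927 -201.77666128  149.10626587] [-3.14145761e+00  6.73507398e-06  1.21245297e+00]
False
[ 0.02704627  0.07454961 -3.02685082]
[-0.32439763 -0.37341577 -3.365427  ] [-0.05619741  0.07922226  0.03984647] [ 587.29438809 -201.75557134  299.59484521] [-3.14089663e+00 -8.87531637e-05  1.21251213e+00] 10.0167
```

View pics/w4.png

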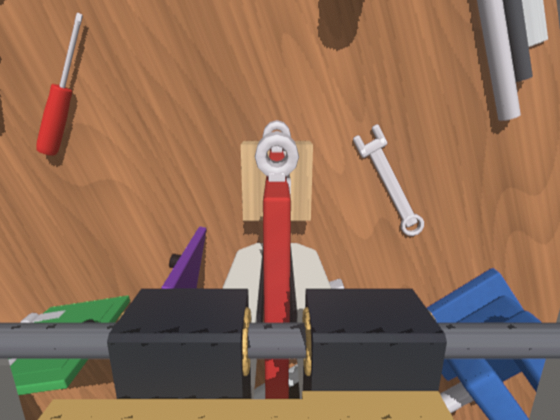

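View pics/s4.png

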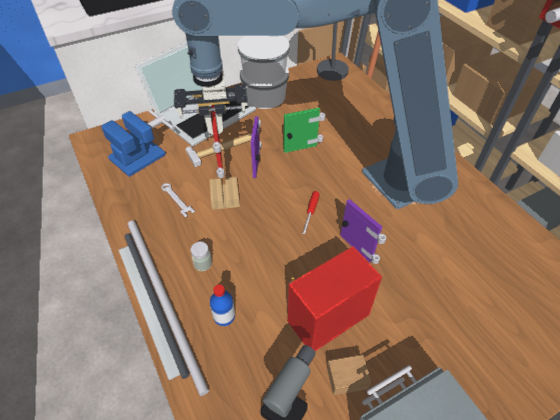

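Run:
```python
from h import *
import pickle
a=pickle.load(open("im3.pkl","rb"))
c1=cv2.resize(a["img"][110:190,240:320],None,fx=7,fy=7,interpolation=cv2.INTER_CUBIC);cv2.imwrite("pics/k.png",c1)
T=np.array([587.3,-201.75,299.6]);y=1.2125;u=np.array([np.cos(y),np.sin(y),0]);w=np.array([-u[1],u[0],0])
K=T+57*u
for dz in (1,-19,-99,-119): print(dz,proj(a,K+[0,0,dz]))
print(proj(a,K+[0,0,1]+11*w),proj(a,K+[0,0,1]-11*w),proj(a,K+[0,0,1]+11*u),proj(a,K+[0,0,1]-11*u),proj(a,K+[0,0,-99]+11*u))
```

```text
1 [276.08638102 152.44334318]
-19 [276.11834347 146.99282006]
-99 [276.19932706 133.18277307]
-119 [276.21265831 130.90940831]
[253.45836187 152.46723846] [298.71517985 152.41944707] [276.0557231  129.35361995] [276.11586792 174.65111246] [276.18145817 118.42228911]
```

View pics/k.png

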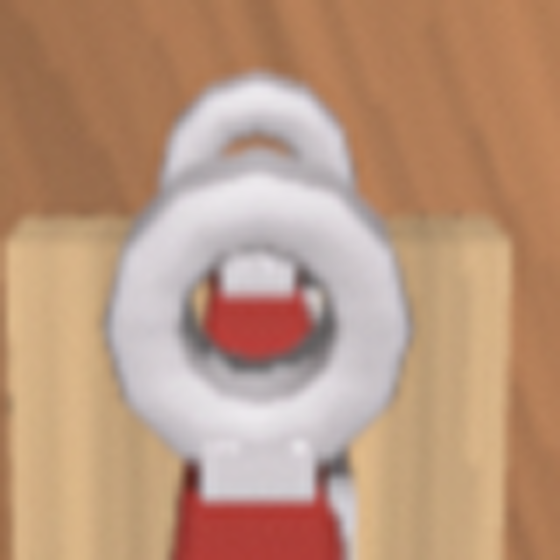

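The door came up cleanly in the grip. Upper knuckle ring measured at (277,155), predicted (276,152), so it is hanging nearly straight. Next I'll carry it to just above the pins and look again.

Run:
```python
from h import *
from bench import robot
import pickle
Y=np.radians(94.97); O=[np.pi,0,Y]
robot.move_ptp([600,160,300],O)
robot.move_linear([598.4,200.4,225],O,speed=120)
robot.sleep(.3)
print(robot.current_contact_force(),robot.current_tcp_pos(),robot.current_eef_rot(),robot.current_t())
a=robot.get_image("wrist"); pickle.dump(a,open("im4.pkl","wb")); cv2.imwrite("pics/w5.png",a["img"])
c1=cv2.resize(a["img"][90:200,220:340],None,fx=5,fy=5,interpolation=cv2.INTER_CUBIC);cv2.imwrite("pics/k5.png",c1)
```

```text
[-0.31584774 -0.23364911 -3.10628002] [598.66127968 200.1975065  225.58006088] [ 3.14062014e+00 -4.06340341e-05  1.65720883e+00] 12.6333
```

View pics/w5.png

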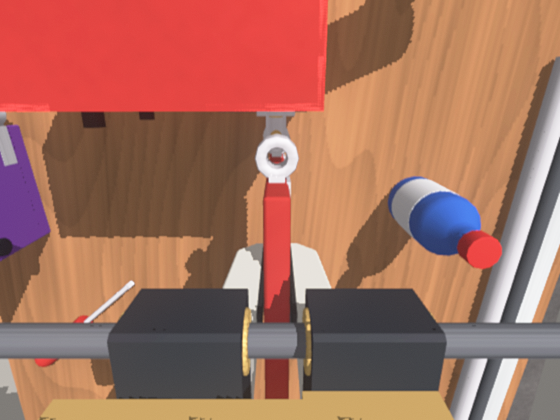

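View pics/k5.png

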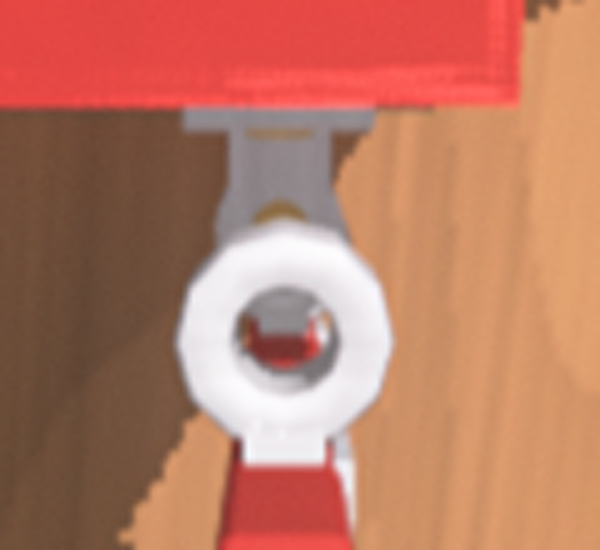

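Run:
```python
from h import *
import pickle
a=pickle.load(open("im4.pkl","rb"))
T=np.array([598.66,200.2,225.58]);y=1.6572;u=np.array([np.cos(y),np.sin(y),0])
k=onz(a,(220+283.5/5,90+331/5),226.6); print(k,T+57*u,"need",[593.5,257.0])
im=a["img"].astype(int); 
# front edge row 200 top
ys=[]
for x in range(100,260):
    c=im[:,x]; r=np.flatnonzero((c[:,2]>170)&(c[:,1]<80)&(c[:,0]<80)); r=r[r<140]; ys.append(r.max()+1)
k=np.polyfit(range(100,260),ys,1); P=[onz(a,(x,np.polyval(k,x)-.5),200) for x in (100,276)]; v=P[1]-P[0]; print(k,P,np.degrees(np.arctan2(v[1],v[0])))
U=np.array([-0.0866,0.9962]); print("front-18 along U", P[1][:2]-18*U)
```

```text
[594.07510697 255.13522772 226.6       ] [593.74111636 256.98736289 225.58      ] need [593.5, 257.0]
[-1.93513418e-03  1.12266107e+02] [array([496.48775715, 267.02662375, 200.        ]), array([592.01831217, 275.38129169, 200.        ])] 4.9981116090300555
front-18 along U [593.57711217 257.44969169]
```

Run:
```python
from h import *
from bench import robot
Y=np.radians(94.97); O=[np.pi,0,Y]
U=np.array([-0.0866,0.9962]);W=np.array([0.9962,0.0866])
B=np.array([598.2,200.4])
robot.move_linear([*(B+1*U),198],O,speed=80); robot.sleep(.2)
for du,dw in [(1,0),(0,0),(2,0),(1,1),(1,-1),(2,1),(2,-1),(0,1),(0,-1),(-1,0),(3,0)]:
    p=B+du*U+dw*W
    robot.move_linear([*p,198],O,speed=40); robot.sleep(.1)
    f0=robot.current_contact_force()
    h=robot.move_linear([*p,188],O,speed=15,f_stop=4)
    T=robot.current_tcp_pos(); f=robot.current_contact_force()
    print(du,dw,h,np.round(T,2),np.round(f-f0,2),robot.current_t())
    if not h: break
```

```text
1 0 True [598.32 201.23 195.58] [ 0.25 -1.49  8.13] 14.075
0 0 True [598.17 200.25 195.59] [-0.39 -1.64  8.4 ] 14.7667
2 0 True [598.04 202.16 195.48] [ 0.3  -1.57  6.82] 15.475
1 1 True [599.11 201.32 195.55] [ 0.66 -0.21  8.11] 16.175
1 -1 True [597.11 201.14 195.55] [ 0.18 -1.02  7.93] 16.8583
2 1 True [599.02 202.27 195.49] [ 0.19 -1.58  8.64] 17.575
2 -1 True [597.02 202.12 195.49] [-0.11 -0.17  9.43] 18.2667
0 1 True [599.16 200.36 195.62] [-1.15 -2.13  8.54] 18.9833
0 -1 True [597.18 200.14 195.58] [-0.74 -0.8   9.2 ] 19.675
-1 0 True [598.27 199.32 195.63] [ 0.62 -0.05  7.61] 20.375
3 0 True [597.95 203.15 195.34] [-0.95 -1.95  8.61] 21.1083
```

Every try touched at the tip height, z about 195.5, so the knuckles meet the pins but the bores aren't on them. Next I'll look from all three cameras.

Run:
```python
from h import *
from bench import robot
import pickle
O=[np.pi,0,np.radians(94.97)]
robot.move_linear([598.2,201.2,200],O,speed=60); robot.sleep(.2)
print(robot.current_tcp_pos(),robot.current_t())
D={n:robot.get_image(n) for n in ("wrist","top","scene")}
pickle.dump((D,robot.current_tcp_pos()),open("im5.pkl","wb"))
w=D["wrist"]["img"]
z=lambda im,x0,y0,x1,y1,s:cv2.resize(im[y0:y1,x0:x1],None,fx=s,fy=s,interpolation=cv2.INTER_CUBIC)
cv2.imwrite("pics/w6.png",z(w,225,95,335,205,6))
cv2.imwrite("pics/t6.png",z(D["top"]["img"],180,140,280,230,7))
cv2.imwrite("pics/s6.png",z(D["scene"]["img"],200,200,340,320,5))
```

```text
[597.81706352 201.18157471 199.28669685] 21.5667
```

View pics/w6.png

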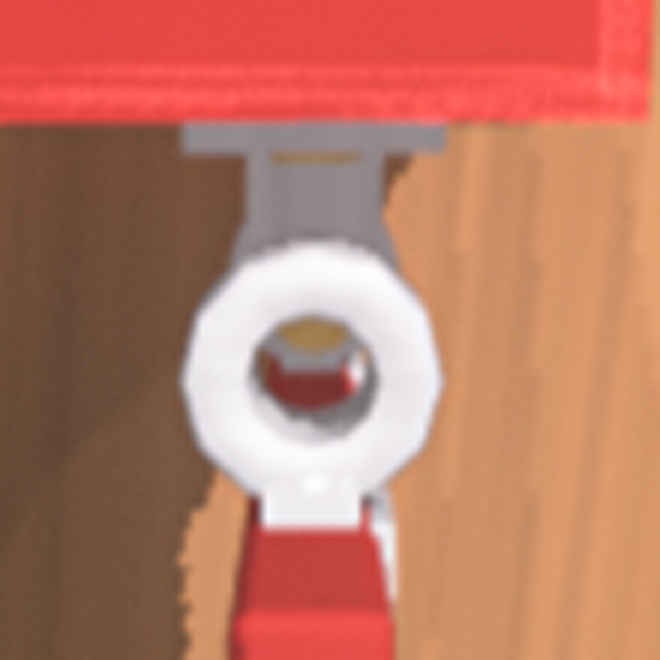

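View pics/t6.png

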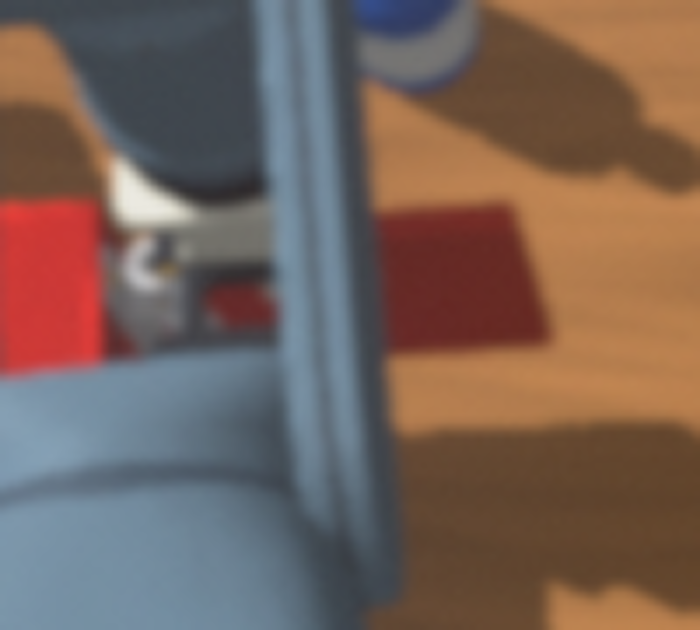

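View pics/s6.png

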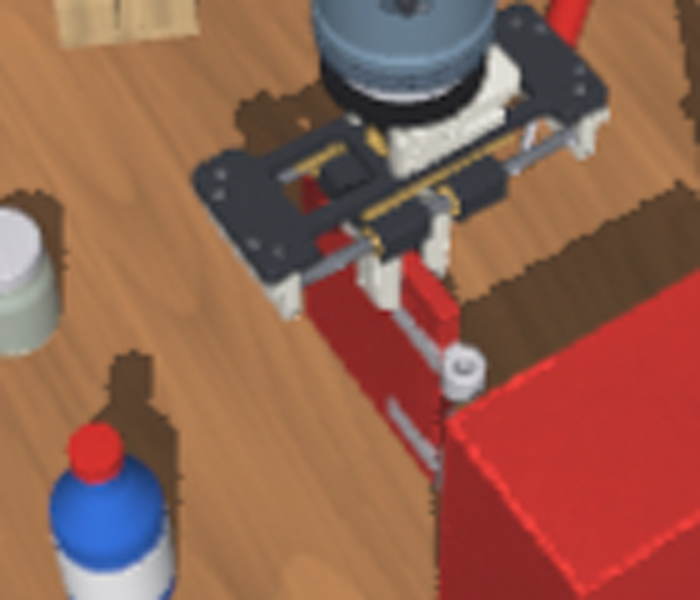

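Run:
```python
from h import *
import pickle
D,T=pickle.load(open("im5.pkl","rb"));a=D["wrist"];T=np.array(T)
y=np.radians(94.97);U=np.array([np.cos(y),np.sin(y)])
e=onz(a,(225+313/6,95+352/6),175); print("pin edge",e,"pin",e[:2]+4*U)
for z in (T[2],T[2]+1): print("upper knuckle",onz(a,(225+313/6,95+378/6),z),"z",z)
# ring outer: x 183..442, bore rims
f,c,E,M=cam(a); print("ring width implied depth",22*f/((442-183)/6),"eye z",E[2], "f",f)
print("T+57U",T[:2]+57*U, "pin rel T", (e[:2]+4*U-T[:2])@U)
print("rail plate centre/lug centre", onz(a,(225+313/6,115),150))
```

```text
pin edge [593.66889421 253.53636715 175.        ] pin [593.32235771 257.52132794]
upper knuckle [593.49804325 255.14114896 199.63797386] z 199.63797386419117
upper knuckle [593.48255597 255.30503555 200.63797386] z 200.63797386419117
ring width implied depth 173.24240479545716 eye z 365.6266059562537 f 339.92259728805607
T+57U [593.09251901 258.02047226] pin rel T 56.482820487748725
rail plate centre/lug centre [591.97784856 273.43470734 150.        ]
```

Run:
```python
from h import *
from bench import robot
Y=np.radians(94.97); O=[np.pi,0,Y]
U=np.array([-0.0866,0.9962]);W=np.array([0.9962,0.0866])
B=np.array([598.2,200.4])
for du,dw in [(3.6,-.2),(4.4,-.2),(2.8,-.2),(3.6,.6),(3.6,-1.),(5.2,-.2)]:
    p=B+du*U+dw*W
    robot.move_linear([*p,197.5],O,speed=40); robot.sleep(.1)
    f0=robot.current_contact_force();m0=robot.current_ft_torque()
    h=robot.move_linear([*p,189],O,speed=15,f_stop=4)
    T=robot.current_tcp_pos(); f=robot.current_contact_force();m=robot.current_ft_torque()
    print(du,dw,h,np.round(T,2),np.round(f-f0,2),np.round(m-m0,3),robot.current_t())
    if not h or T[2]<194.5: break
```

```text
3.6 -0.2 True [597.95 203.75 195.24] [-0.18 -0.23  7.73] [0.027 0.017 0.031] 22.3917
4.4 -0.2 True [597.51 204.6  195.  ] [ 0.55 -0.94  8.  ] [ 0.131 -0.047 -0.001] 23.05
2.8 -0.2 True [597.71 202.95 195.37] [-0.34 -0.77  8.45] [ 0.051 -0.005 -0.04 ] 23.7083
3.6 0.6 True [598.41 203.82 195.27] [ 0.29 -1.22  6.97] [ 0.033 -0.05   0.026] 24.3583
3.6 -1.0 True [596.83 203.7  195.29] [ 1.08 -0.26  7.74] [ 0.181 -0.079 -0.051] 25.0083
5.2 -0.2 False [597.43 205.7  188.73] [-0.83  0.91 -1.19] [0.375 0.046 0.002] 26.0833
```

Run:
```python
from h import *
from bench import robot
import pickle
robot.sleep(.1)
print(robot.current_contact_force(),robot.current_ft_torque(),robot.current_tcp_pos(),robot.current_gripper_width())
D={n:robot.get_image(n) for n in ("wrist","scene")}
pickle.dump((D,robot.current_tcp_pos()),open("im6.pkl","wb"))
z=lambda im,x0,y0,x1,y1,s:cv2.resize(im[y0:y1,x0:x1],None,fx=s,fy=s,interpolation=cv2.INTER_CUBIC)
cv2.imwrite("pics/w7.png",z(D["wrist"]["img"],225,95,335,205,6))
cv2.imwrite("pics/s7.png",z(D["scene"]["img"],250,220,320,300,8))
```

```text
[ 0.36941509  1.37529598 -5.13967174] [ 0.43496273  0.01000822 -0.05018064] [597.43696428 205.69240209 188.76484894] 0.1289089632987299
```

View pics/w7.png

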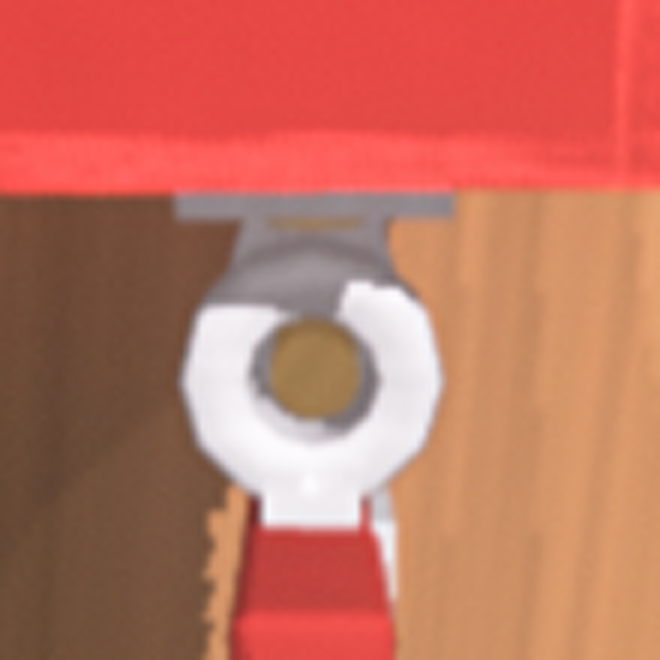

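View pics/s7.png

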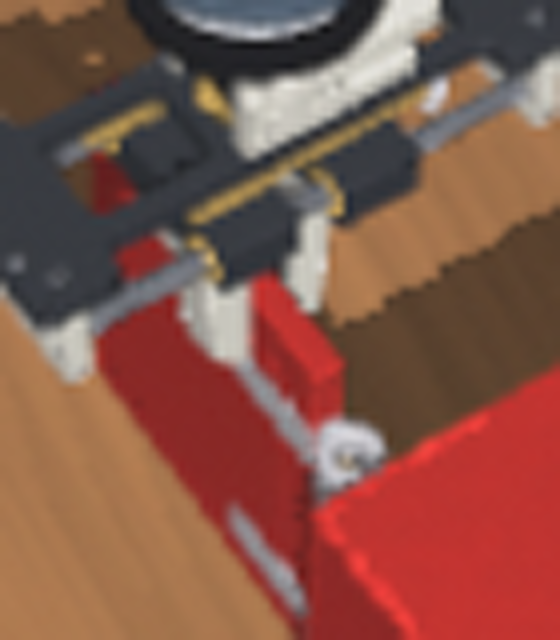

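The pin shows as a brass disc at crop (315,372), inside the bore centred at (313,378). The knuckle has dropped over the pin, so I'll keep lowering gently.

Run:
```python
from h import *
from bench import robot
Y=np.radians(94.97); O=[np.pi,0,Y]
p=np.array([597.45,205.5])
for z in (184,180,176,173,170,168,166.5):
    h=robot.move_linear([*p,z],O,speed=20,f_stop=6)
    T=robot.current_tcp_pos(); f=robot.current_contact_force();m=robot.current_ft_torque()
    print(z,h,np.round(T,2),np.round(f,2),np.round(m,3),robot.current_t())
    if h: break
```

```text
184 False [597.54 205.59 183.82] [-0.74  2.63 -3.24] [ 0.633 -0.129  0.018] 26.6833
180 False [597.46 205.47 179.76] [ 0.84  0.4  -3.81] [ 0.547 -0.154 -0.068] 27.0333
176 False [597.42 205.4  175.73] [ 1.63 -0.01 -3.32] [ 0.466 -0.117 -0.031] 27.3833
173 False [597.4  205.37 172.71] [ 0.51  0.45 -3.1 ] [ 0.338 -0.13  -0.079] 27.6833
170 True [597.68 205.23 170.23] [-1.   -2.38  5.42] [ 0.045  0.05  -0.011] 27.9167
```

Run:
```python
from h import *
from bench import robot
import pickle
O=[np.pi,0,np.radians(94.97)]
robot.move_gripper(0.35); robot.sleep(.1)
print(robot.current_contact_force(),robot.current_tcp_pos())
T=robot.current_tcp_pos()
robot.move_linear([T[0],T[1],185],O,speed=60,f_stop=5)
robot.move_linear([T[0],T[1],250],O,speed=150)
robot.sleep(.1)
print(robot.current_contact_force(),robot.current_tcp_pos(),robot.current_t())
D={n:robot.get_image(n) for n in ("wrist","scene","top")}
pickle.dump(D,open("im7.pkl","wb"))
cv2.imwrite("pics/w8.png",D["wrist"]["img"])
cv2.imwrite("pics/s8.png",cv2.resize(D["scene"]["img"][200:340,200:400],None,fx=4,fy=4,interpolation=cv2.INTER_CUBIC))
```

```text
[-0.09954656 -0.14775299 -0.5003772 ] [596.9717561  205.46678845 168.90898361]
[-0.31151636 -0.93399184 -0.52848193] [596.12359978 205.32813034 248.26308749] 29.6917
```

View pics/w8.png

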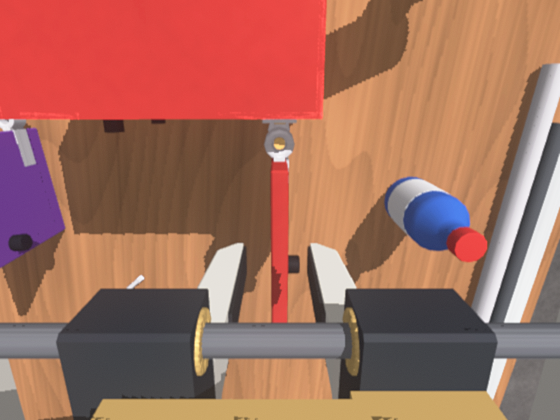

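View pics/s8.png

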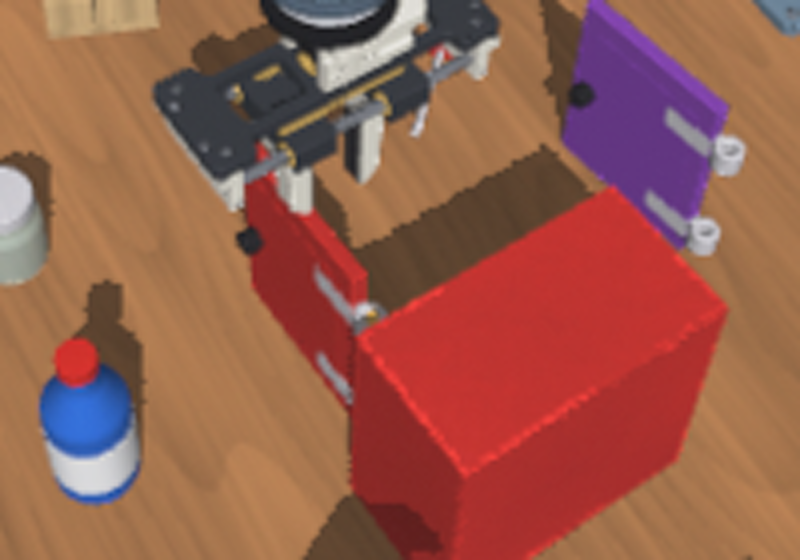

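The door hangs with the brass tip showing above the upper knuckle at (280,144), and its top edge is level with the cabinet. Next I'll push it shut from the outside with closed fingers.

```bash
cat > sw.py <<'E'
from h import *
P=np.array([593.4,257.2])
def tgt(deg,r,off,z):
    t=np.radians(deg);u=np.array([np.cos(t),np.sin(t)]);n=np.array([np.sin(t),-np.cos(t)]) # n = door -y
    return [*(P-r*u+off*n),z],[np.pi,0,t]
E
python3 - <<'E'
from sw import *
from bench import robot
for d in (95,70,45,20,5): 
    p,o=tgt(d,100,24,168); print(d,np.round(p,0),robot.inverse_kinematics(p,o))
p,o=tgt(95,100,50,250); robot.move_linear(p,o,speed=150)
robot.move_gripper(0.0)
p,o=tgt(95,100,50,168); print(robot.move_linear(p,o,speed=100,f_stop=5))
robot.sleep(.1);print(robot.current_contact_force(),robot.current_tcp_pos(),robot.current_t())
for off in (35,):
    p,o=tgt(95,100,off,168); print(off,robot.move_linear(p,o,speed=50,f_stop=3))
    print(robot.current_contact_force(),robot.current_t())
for d in range(87,19,-8):
    p,o=tgt(d,100,26,168)
    h=robot.move_linear(p,o,speed=60,f_stop=8)
    print(d,h,np.round(robot.current_contact_force(),1),round(robot.current_t(),2))
    if h: break
a=robot.get_image("wrist");cv2.imwrite("pics/w9.png",a["img"])
a=robot.get_image("scene");cv2.imwrite("pics/s9.png",cv2.resize(a["img"][200:340,200:400],None,fx=4,fy=4,interpolation=cv2.INTER_CUBIC))
E
```

```text
95 [626. 160. 168.] [ 7.73816433e-02  4.63999240e-01  1.35942053e+00 -4.44089210e-16
  1.31817289e+00 -9.88481926e-03]
70 [582. 155. 168.] [ 7.53313158e-02  3.87368743e-01  1.47899612e+00 -4.44089210e-16
  1.27522779e+00  4.24397166e-01]
45 [540. 170. 168.] [ 1.07208744e-01  3.24650818e-01  1.57188688e+00 -4.44089210e-16
  1.24505496e+00  8.92606908e-01]
20 [508. 200. 168.] [ 1.71632530e-01  2.90393811e-01  1.62061835e+00 -4.44089210e-16
  1.23058049e+00  1.39336301e+00]
5 [496. 225. 168.] [ 2.20279365e-01  2.87936144e-01  1.62405821e+00 -4.44089210e-16
  1.22959830e+00  1.70380923e+00]
False
[ 0.37218491  0.73059067 -0.47625319] [652.53388671 161.99663515 169.109127  ] 32.2167
35 False
[0.38950894 0.00313806 0.2511602 ] 32.6667
87 False [-0.1 -0.  -0.3] 33.21
79 False [-0.8 -0.8  0.2] 33.6
71 False [ 0.5 -0.4 -0.2] 33.99
63 False [ 0.2  0.  -0.1] 34.38
55 False [-0.2  0.9 -0.4] 34.77
47 False [-0.8  0.8 -0.7] 35.17
39 False [ 0.1 -0.1 -0.5] 35.56
31 False [-1.2 -0.3  0.6] 35.95
23 False [ 0.1 -1.2  0.4] 36.34
```

View pics/w9.png

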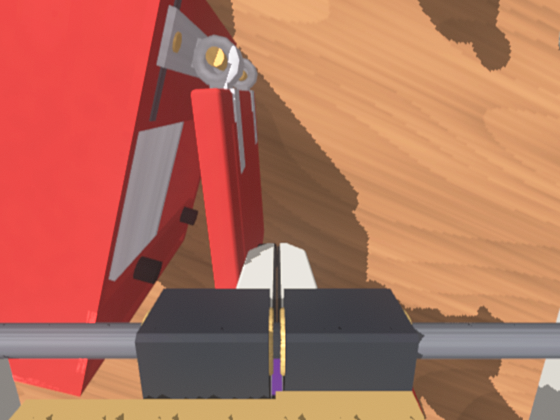

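View pics/s9.png

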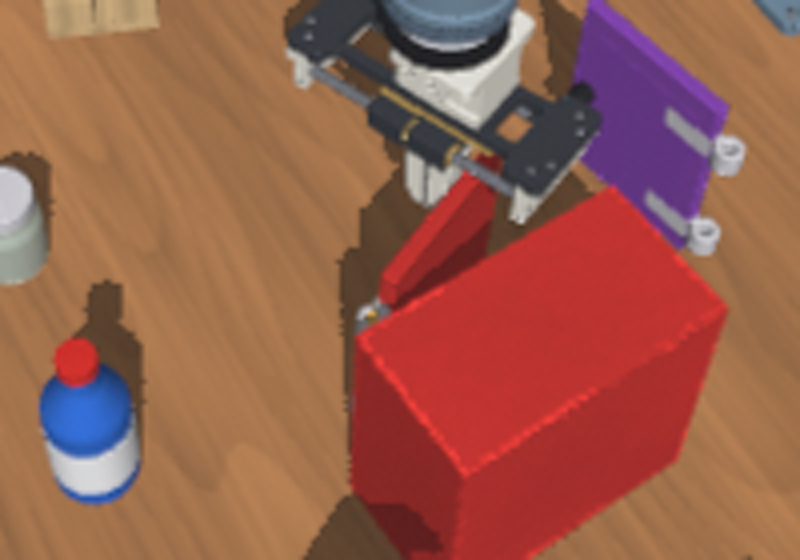

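The door is swinging freely at about 25-30° from shut, with the finger on its outer face. I'll finish the close at low speed, stopping on force.

Run:
```python
from sw import *
from bench import robot
h=False
for d,off,sp in [(16,26,40),(10,26,30),(5,26,25),(5,17,12),(5,12,10)]:
    p,o=tgt(d,100,off,168)
    h=robot.move_linear(p,o,speed=sp,f_stop=5)
    print(d,off,h,np.round(robot.current_contact_force(),1),np.round(robot.current_tcp_pos(),1),round(robot.current_t(),2))
    if h: break
robot.sleep(.3); print(robot.current_contact_force())
T=robot.current_tcp_pos()
p,o=tgt(5,100,0,168)
n=np.array([np.sin(np.radians(5)),-np.cos(np.radians(5))])
robot.move_linear([*(T[:2]+15*n),T[2]],None,speed=20)
q=T[:2]+60*n
robot.move_linear([*q,T[2]],None,speed=100)
robot.move_linear([*q,330],None,speed=150)
robot.sleep(.2)
D={n_:robot.get_image(n_) for n_ in ("wrist","scene","top")}
import pickle;pickle.dump(D,open("im8.pkl","wb"))
cv2.imwrite("pics/w10.png",D["wrist"]["img"]);cv2.imwrite("pics/t10.png",D["top"]["img"])
cv2.imwrite("pics/s10.png",cv2.resize(D["scene"]["img"][200:340,200:400],None,fx=4,fy=4,interpolation=cv2.INTER_CUBIC))
print(robot.current_t(),robot.current_contact_force())
```

```text
16 26 False [-0.6 -0.3  1.6] [504.6 204.5 168. ] 36.91
10 26 False [-0.3 -0.5  0.9] [499.6 214.1 168. ] 37.42
5 26 False [0.7 0.6 0.3] [496.1 222.5 168. ] 37.92
5 17 True [-0.1 -1.6  2.2] [495.3 228.1 167.6] 38.48
[-0.14726446 -0.86913313  0.746144  ]
41.8667 [ 0.16661106  0.02846113 -0.12520277]
```

View pics/w10.png

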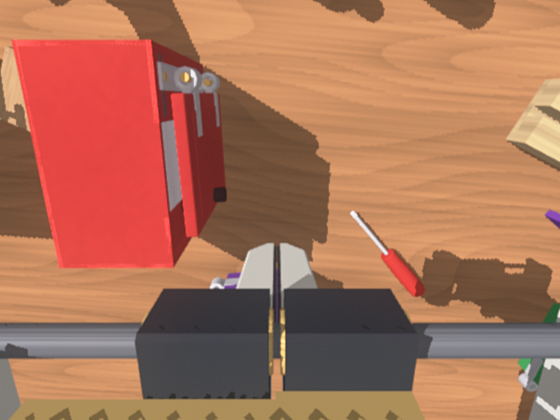

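View pics/s10.png

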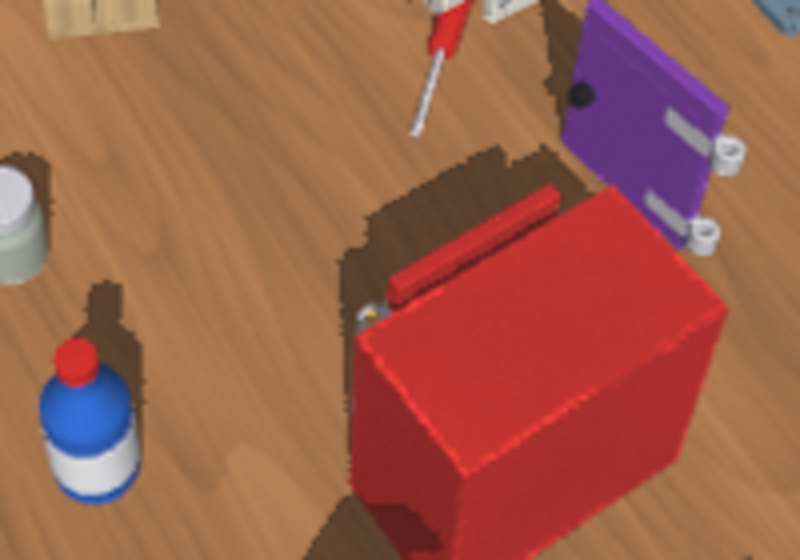

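View pics/t10.png

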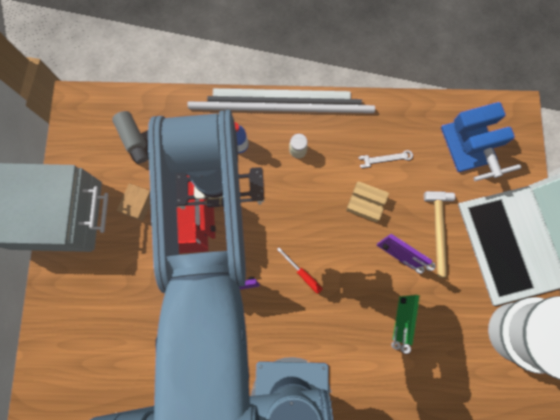

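The door looks shut, but the 5 N stop may have been noise. I'll measure the gap and angle in the wrist view.

Run:
```python
from h import *
import pickle
D=pickle.load(open("im8.pkl","rb"));a=D["wrist"]
cv2.imwrite("pics/g.png",cv2.resize(a["img"][50:280,130:240],None,fx=3.4,fy=2.6,interpolation=cv2.INTER_CUBIC))
im=a["img"].astype(int)
for y in (110,140,170,200,225):
    print(y,[(x,*im[y,x][::-1]) for x in range(150,205,1) if abs(im[y,x]-im[y,x-1]).sum()>45])
```

```text
110 [(158, np.int64(176), np.int64(52), np.int64(48)), (159, np.int64(108), np.int64(36), np.int64(35)), (172, np.int64(182), np.int64(57), np.int64(54)), (173, np.int64(235), np.int64(73), np.int64(70)), (185, np.int64(150), np.int64(49), np.int64(47)), (195, np.int64(123), np.int64(89), np.int64(90)), (196, np.int64(123), np.int64(111), np.int64(114)), (200, np.int64(115), np.int64(83), np.int64(84)), (201, np.int64(111), np.int64(48), np.int64(46))]
140 [(161, np.int64(140), np.int64(41), np.int64(40)), (162, np.int64(117), np.int64(62), np.int64(64)), (163, np.int64(137), np.int64(112), np.int64(114)), (164, np.int64(146), np.int64(135), np.int64(137)), (175, np.int64(185), np.int64(127), np.int64(130)), (176, np.int64(242), np.int64(90), np.int64(89)), (187, np.int64(195), np.int64(59), np.int64(57)), (188, np.int64(148), np.int64(46), np.int64(45)), (189, np.int64(117), np.int64(39), np.int64(37))]
170 [(164, np.int64(144), np.int64(43), np.int64(42)), (165, np.int64(117), np.int64(69), np.int64(70)), (166, np.int64(138), np.int64(119), np.int64(123)), (179, np.int64(225), np.i
[... 338 characters left out ...]
.int64(141), np.int64(121), np.int64(125)), (180, np.int64(132), np.int64(107), np.int64(109)), (181, np.int64(119), np.int64(72), np.int64(73)), (182, np.int64(163), np.int64(56), np.int64(54)), (183, np.int64(232), np.int64(69), np.int64(67)), (193, np.int64(193), np.int64(59), np.int64(57)), (194, np.int64(149), np.int64(49), np.int64(46)), (195, np.int64(118), np.int64(40), np.int64(37))]
225 [(169, np.int64(225), np.int64(66), np.int64(62)), (170, np.int64(133), np.int64(42), np.int64(39)), (185, np.int64(210), np.int64(63), np.int64(59)), (186, np.int64(237), np.int64(75), np.int64(72)), (196, np.int64(173), np.int64(54), np.int64(50)), (197, np.int64(130), np.int64(43), np.int64(41))]
```

View pics/g.png

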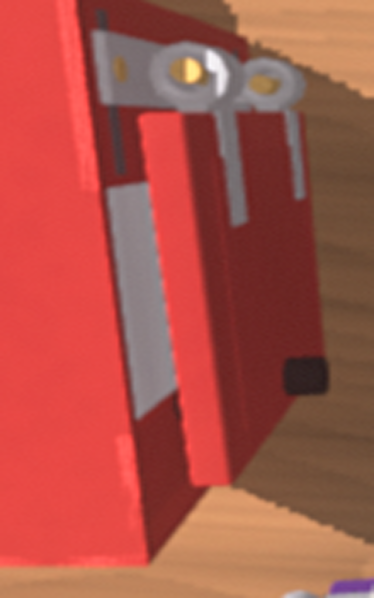

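Run:
```python
from h import *
import pickle
a=pickle.load(open("im8.pkl","rb"))["wrist"]
f=lambda x,y:onz(a,(x-.5,y),200)
F=np.array([f(158.2+.5,110),f(169.6+.2,225)]) ; v=F[0]-F[1]; print("front",np.degrees(np.arctan2(v[1],v[0])),F)
n=np.array([v[1],-v[0]])/np.hypot(*v[:2])
for y,i,o in [(110,172,185.2),(140,175.5,188),(170,178.8,191),(200,182,194),(225,185,196.6)]:
    I,Oo=f(i,y),f(o,y); print(y,"inner gap",(I[:2]-F[0,:2])@n,"outer",(Oo[:2]-F[0,:2])@n, "r",(F[0]-I)[:2]@v[:2]/np.hypot(*v[:2]))
```

```text
front 4.7925914644066845 [[564.35820974 272.47081991 200.        ]
 [462.00548379 263.88934911 200.        ]]
110 inner gap 11.1233744189174 outer 22.16518281469709 r -0.027591473870113185
140 inner gap 11.928551743931363 outer 22.654365813937176 r 24.811054037214586
170 inner gap 12.600195944613722 outer 23.345600628190187 r 50.96437767186442
200 inner gap 13.217880528569458 outer 24.074403596819042 r 78.53927209438584
225 inner gap 14.067386431018582 outer 24.805274416350844 r 102.68915956077512
```

The gap grows from 11.1 to 14.1 mm towards the free edge, so the door is still about 1.6° short of shut. I'll push again and check the steady force.

Run:
```python
from sw import *
from bench import robot
n=np.array([np.sin(np.radians(5)),-np.cos(np.radians(5))])
robot.sleep(.1)
p,o=tgt(5,118,60,170); robot.move_linear([p[0],p[1],330],o,speed=150); robot.move_linear(p,o,speed=180)
p,o=tgt(5,118,30,170); robot.move_linear(p,o,speed=60); robot.sleep(.1)
f0=np.array(robot.current_contact_force())
for off in np.arange(27,8,-1.0):
    p,o=tgt(5,118,off,170); h=robot.move_linear(p,o,speed=10,f_stop=12); 
    f=np.mean([(robot.sleep(.03),robot.current_contact_force())[1] for _ in range(3)],axis=0)-f0
    print(off,h,np.round(f,1),np.round(robot.current_tcp_pos(),1),round(robot.current_t(),2))
    if h or -f@np.array([0,1,0])>4: break
a=robot.get_image("wrist");import pickle;pickle.dump(a,open("im9.pkl","wb"));cv2.imwrite("pics/w11.png",a["img"])
```

```text
27.0 False [-0.2 -0.3 -0. ] [478.2 220.  170. ] 44.63
26.0 False [ 0.5 -0.4 -0.3] [478.1 221.  170. ] 44.98
25.0 False [ 0.5 -0.3 -0.2] [478. 222. 170.] 45.33
24.0 False [ 0.1  0.1 -0.1] [477.9 223.  170. ] 45.68
23.0 False [ 0.  -0.  -0.4] [477.9 224.  170. ] 46.03
22.0 False [ 0.6  0.3 -0.2] [477.8 225.  170. ] 46.38
21.0 False [ 0.3 -0.   0.1] [477.7 226.  170. ] 46.73
20.0 False [-0.1 -3.3  0. ] [477.6 226.6 170. ] 47.08
19.0 False [-0.1 -7.1  0.6] [477.6 226.7 170. ] 47.43
```

View pics/w11.png

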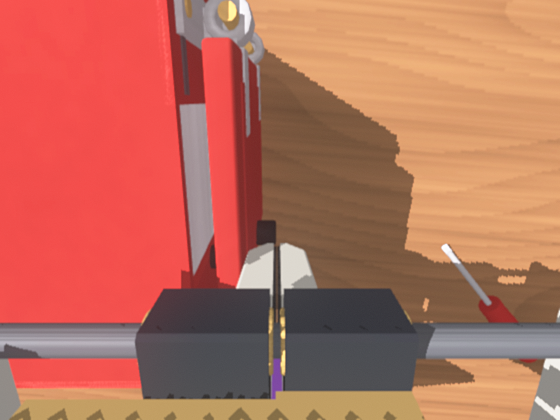

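Steady 7 N with the finger no longer advancing, so the door is on the buffers. I'll back off slowly and check for rebound.

Run:
```python
from sw import *
from bench import robot
import pickle
for off in (20,21,24): 
    p,o=tgt(5,118,off,170); robot.move_linear(p,o,speed=8)
p,o=tgt(5,118,60,170); robot.move_linear(p,o,speed=60)
p,o=tgt(5,100,85,330); robot.move_linear([p[0],p[1],330],o,speed=150)
robot.sleep(.3)
a=robot.get_image("wrist");pickle.dump(a,open("im10.pkl","wb"));cv2.imwrite("pics/w12.png",a["img"])
s=robot.get_image("scene");cv2.imwrite("pics/s12.png",s["img"])
im=a["img"].astype(int)
for y in (100,120,140,160,180,200,220):
    print(y,[(x,*map(int,im[y,x][::-1])) for x in range(130,215,1) if abs(im[y,x]-im[y,x-1]).sum()>45])
print(robot.current_t())
```

```text
100 [(152, 178, 54, 52), (153, 120, 40, 39), (158, 90, 53, 54), (166, 193, 59, 56), (167, 238, 74, 72), (178, 196, 62, 58), (179, 146, 48, 46), (189, 123, 84, 86), (190, 130, 120, 122), (195, 114, 77, 77), (196, 112, 46, 44), (210, 118, 67, 66), (211, 127, 105, 108)]
120 [(154, 162, 49, 47), (155, 117, 38, 38), (168, 184, 57, 56), (169, 236, 72, 69), (180, 187, 58, 55), (181, 140, 45, 44), (191, 115, 61, 61), (192, 118, 95, 97), (197, 112, 64, 63), (198, 110, 37, 35), (212, 112, 59, 60), (213, 116, 97, 99)]
140 [(156, 173, 52, 50), (157, 123, 44, 45), (158, 125, 84, 86), (159, 145, 133, 136), (170, 180, 103, 105), (171, 234, 78, 76), (182, 181, 57, 55), (183, 135, 45, 43)]
160 [(158, 181, 52, 51), (159, 126, 44, 44), (160, 125, 84, 85), (161, 142, 129, 133), (172, 180, 111, 113), (173, 234, 80, 79), (184, 174, 55, 51), (185, 131, 42, 40)]
180 [(160, 181, 54, 52), (161, 126, 45, 43), (162, 124, 83, 84), (163, 143, 130, 133), (174, 173, 109, 111), (175, 234, 79, 78), (186, 166, 51, 49), (187, 129, 43, 41)]
200 [(162, 183, 54, 51), (163, 125, 42, 41), (164, 120, 77, 79), (165, 142, 129, 132), (176, 177, 119, 122), (177, 236, 85, 84), (188, 159, 51, 49), (189, 125, 42, 40)]
220 [(165, 151, 47, 45), (166, 110, 39, 36), (178, 177, 54, 50), (179, 248, 78, 75), (190, 155, 50, 47), (191, 120, 43, 39)]
50.9417
```

View pics/w12.png

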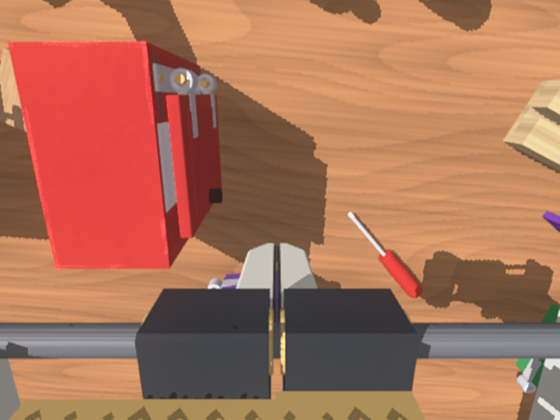

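View pics/s12.png

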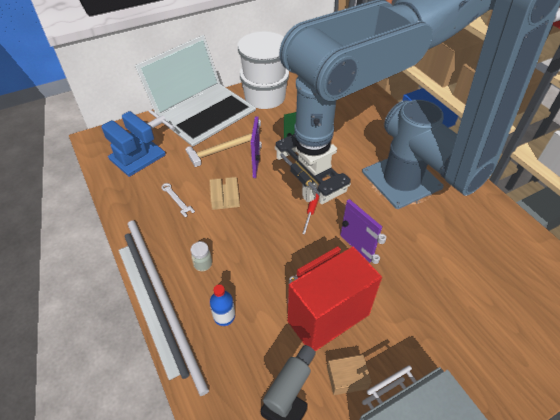

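The gap between the door's inner face and the cabinet front is now constant: 13.6 px at row 100 and 13 px at row 220, which is parallel. The scene view shows the bystanders in place and the gripper clear. Handing in.

Run:
```python
from bench import robot
print(robot.current_contact_force()); robot.hand_in(); print(robot.current_t())
```

```text
[-0.00581663  0.49718071 -0.13234322]
the job is handed in; nothing more can be done
the job is handed in; nothing more can be done
```

The red door is hung on both pins and shut against its buffers. I handed the job in at about 51 s, under the 72 s limit, with the gripper well clear.

- **Hanging:** I gripped the door from above, lifted it from the rack and held it square open over the cabinet. The pins took 17 touches to find, most of them 7–9 N. Camera and arm readings disagreed by about 2 mm, and the bores dropped over the pins about 5 mm towards the cabinet from my first estimate.
- **Seating:** The door came to rest 25 mm below where the pin tips were first felt, which is the full pin length. Afterwards the upper pin's tip showed above its knuckle. I could not see the lower pin directly in its knuckle, so that one is inferred from the depth.
- **Shutting:** I released the door and pushed it shut from outside with closed fingers. The first push stopped early, leaving it about 1.6° open. A second push reached a steady 7 N with no further travel. After I backed off, the gap to the cabinet front was even along the door, so it had not sprung back.
- **Bystanders:** The last scene picture shows no visible change to the jar, bottle, tools or the purple decoys. The green one is mostly hidden behind the arm there, but was in place in the previous top view. I did not check the carton separately.

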